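# Slide the stray bottle back into its stock bay

### The job

One tall, slim bottle has been left standing out on the storeroom bench. Push it with the fingers, low on its body, so that it slides upright along the bench into the one empty bay of the bottle row, right up against the bay's back wall, and leave it standing there. Do not grip, lift or tip it, and leave the other bottles and the rest of the bench as they are.

Things in the scene. Friction and masses are not known exactly. Their poses are not given: they have to be found in the camera images.
- bottle: the stray bottle: upright grey plastic, paper label, black cap, standing on the open bench between robot and row; round, 52 mm diameter up to 146 mm height, 235 mm tall in all, 0.3 to 0.55 kg, foot edge rounded by 5 mm. Origin at the centre of its underside, z up; its yaw means nothing. Friction on the bench 0.5 to 0.7: pushes higher than about 30 mm may tip it
- bay: the empty one of three like bays, 100 mm apart (left, middle or right): fixed white U-shaped stall, no floor, so bottles slide on the bench. Walls 50 mm high, 6 thick; inside 84 wide; side walls 65 long. Origin on the bench, middle of the back wall's inside face; x points out through the back wall, z up. Open mouth, towards the robot, at x = -65 mm; a bottle touches the back with its axis at x = -26
- row: fixed wooden rail behind the three bays, 20 mm thick, 320 mm long along its y axis, 50 mm high; origin at the centre of its underside; the three bays stand at y = -100, 0 and +100 mm in its frame, with the inside faces of their back walls at x = -18 mm; same yaw as the bays
- stock_b: the same kind of bottle as bottle (52 mm diameter, 235 mm tall), already standing in one of the other two bays, within 5 mm of its back wall; origin at the centre of its underside; loose, to be left alone
- stock_c: the same kind of bottle as bottle (52 mm diameter, 235 mm tall), already standing in one of the other two bays, within 5 mm of its back wall; origin at the centre of its underside; loose, to be left alone
- tub: white open tub of bolts, 120 x 160 x 70 mm high, loose, to be left alone, off to the right side; origin at the centre of its underside
- carton: small cardboard box, 120 x 90 x 60 mm high, loose, to be left alone, off to the left side; origin at the centre of its underside
- tape_roll: roll of parcel tape lying flat, 90 mm diameter, 48 mm high, loose, to be left alone, left near the robot; origin at the centre of its underside
- tape_measure: black pocket tape measure, 70 x 35 x 65 mm high, loose, to be left alone, right near the robot; origin at the centre of its underside
- can: closed metal can, 64 mm diameter, 120 mm high, loose, to be left alone, to the left of the row; origin at the centre of its underside
Things that resemble listed ones, but are neither listed nor needed, are in the scene too. Leave any blue look-alike of the bottle alone. Leave any purple look-alike of the bay alone.

How it is judged:
By the outcome, as a careful person would: the job done as asked, in the order asked, and still so for the second after the job is handed in, with the robot touching nothing.
It also fails if it takes over 64 s, if anything falls off the work surface, if the arm or the gripper's body presses on something with over 40 N, if the wrist force passes 120 N, or if a joint passes its speed limit or range.

### The arm

A 7-joint arm with a two-finger parallel gripper is mounted at the origin on the work surface. World frame = base frame: x ahead of the robot, y to its left, z up, the work surface at z = 0. Lengths are in m, angles in rad, forces in N, time in s.
With the tool pointing down it reaches from about 0.425 to 0.825 m from the base axis. Payload 3.6 kg.
Tool frame: the origin (TCP) lies where the fingers leave the gripper's body, on its centre line; the fingertips stand 73 mm ahead of it and the grasp point (between the pads) lies 54 mm ahead of it; x points along the fingers, y is the direction in which the jaws open and shut, and the axes are right-handed (so a half turn about x gives the same grasp; the last joint's range is limited). The gripper opens to 85 mm and grips with 20 to 120 N. Pads are 22 mm wide; open, the fingers measure 114 mm over their backs; the gripper's body (76 mm by 85 mm) begins 54 mm behind the grasp point. The pads swing forward as they close: fully open they stand 13 mm farther back than shut.
Start: joints at [1.137, 0.615, -0.013, 1.423, 0.008, 1.103, -0.04], TCP at [0.258, -0.597, 0.304] pointing down, gripper open.
Joint ranges: [-3.12, 3.12], [-0.3, 2.06], [-1.34, 1.32], [0.26, 2.42], [-1.36, 4.5], [0.01, 1.98], [-2.84, 2.84]. Speed limits (rad/s): [2.79, 2.79, 3.14, 3.14, 3.14, 3.14, 3.14].

### API

Orientations are given as a unit quaternion [x, y, z, w].
In Python, from station import arm, snapshot, camera_info, ticket gives the robot as it stands. Calls block until the motion is done:
- arm.movep(position, orientation): joint-space move of the TCP to a pose.
- arm.line_to(position, velocity=0.15, ori=None): straight line of the TCP; ori=None keeps the orientation; velocity is the mean speed in m/s.
- arm.move_j(angles): joint-space move.
- arm.move_gripper(opening, effort=None): opening from 0.0 (shut) to 1.0 (fully open); effort is the grip in N (None keeps the last); returns when the fingers have stopped.
- arm.pause(seconds).
- arm.ik(position, orientation): joint angles nearest the present ones, or None.
- snapshot(name): name is "scene" or "top"; returns the picture (480x640x3 uint8, blue, green, red); there is no depth.
- camera_info(name): a dict with "fx", "fy", "cx", "cy" (pixels), "dist_coeffs" ([k1, k2, p1, p2, k3] as OpenCV has them; the pictures are not rectified), "R" (3x3) and "t" (3): a world point X has camera coordinates R X + t. Camera axes: x right, y down, z forward; pixel columns grow to the right and rows downward; lengths in m; the calibration is good to about 2 mm. A picture is of the moment at which its call begins. camera_info takes no time and is no camera call.
A pose or a line that the arm cannot do raises arm.MotionError and nothing moves.
- ticket.finish_job(): hands the job in, once; it reports no verdict.
Readings, each from a call of its own:
- arm.read_time(): time.
- arm.read_joint_positions(): joint angles.
- arm.read_dq(): joint speeds.
- arm.read_effort(): joint torques, N m.
- arm.read_tool_pos(): TCP position.
- arm.read_eef_rot(): TCP orientation.
- arm.read_ft_force(): force on the tool from outside, world axes, zero at the start.
- arm.read_wrist_torque(): the same for the moment, N m.
- arm.read_opening(): opening from 0.0 (shut) to 1.0 (fully open).
Only numpy, scipy, OpenCV 4.12 (cv2) and the standard library are available. Lean on these libraries where they do the work, as an engineer would, in place of code of your own. Each camera call takes 0.05 s, during which the arm holds its last target.

## Working session

There is one attempt and no reset: what is moved stays moved. The work goes in short steps, each a Python script; the robot and the scene stay as the last script left them, time stands still between calls to the robot, and variables do not carry over. Pictures are saved under pics/ and viewed, and the job is handed in when it is done.

```bash
mkdir -p pics; ls; python3 - <<'E'
from station import arm, snapshot, camera_info
import cv2
for n in("scene","top"):
    cv2.imwrite(f"pics/{n}0.png",snapshot(n)); c=camera_info(n); print(n,c)
print(arm.read_time(),arm.read_tool_pos(),arm.read_eef_rot())
E
```

```text
pics
scene {'fx': 603.8861439843841, 'fy': 603.8861439843841, 'cx': 320.10070351439305, 'cy': 247.55194445296982, 'dist_coeffs': array([-0.21109707,  0.        ,  0.        ,  0.        ,  0.        ]), 'R': array([[ 0.53915527,  0.84218263, -0.00632564],
       [ 0.66094169, -0.42775817, -0.61658659],
       [-0.52198436,  0.32825503, -0.78726169]]), 't': array([-0.26376653, -0.2876276 ,  1.60041728])}
top {'fx': 508.4492327470042, 'fy': 508.4492327470042, 'cx': 323.581487509446, 'cy': 239.95479760191853, 'dist_coeffs': array([-0.03039356,  0.        ,  0.        ,  0.        ,  0.        ]), 'R': array([[ 0.00827858, -0.99996403,  0.00184394],
       [-0.9987626 , -0.00835903, -0.04902436],
       [ 0.04903801, -0.0014358 , -0.99879588]]), 't': array([0.00176523, 0.4842218 , 1.36773147])}
0.1 [ 0.25758644 -0.59620603  0.3028341 ] [-0.69226756 -0.14401927  0.69263579 -0.14240691]
```

View pics/scene0.png

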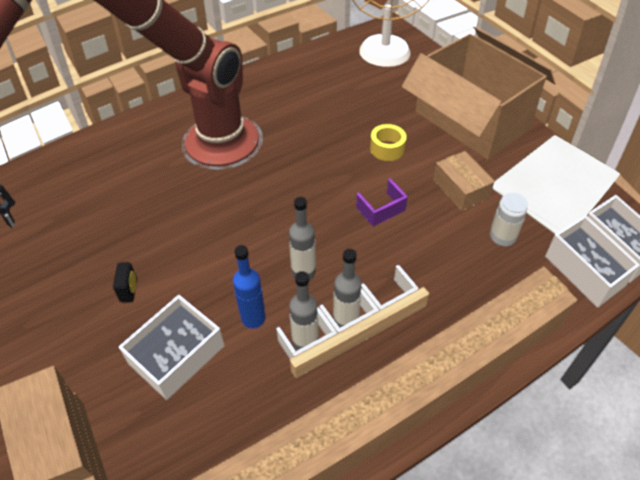

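View pics/top0.png

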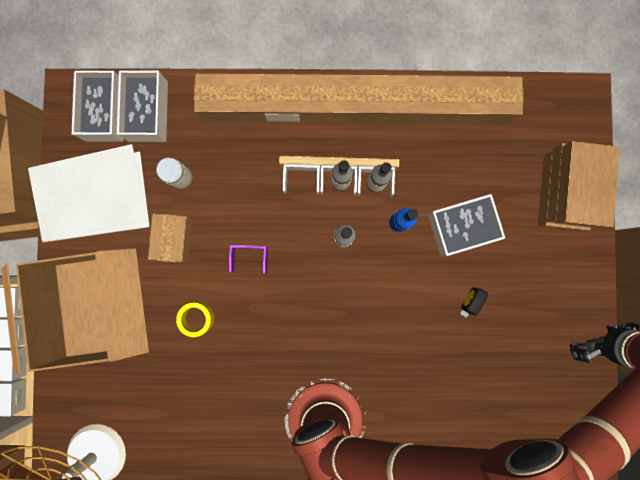

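The stray grey bottle is at about (345,236) in top and (302,240) in scene. The stock bottles fill the middle (342,176) and right (379,177) bays, so the left bay at about (300,178) is the empty one. The blue bottle (403,219) and the purple stall (248,258) are the look-alikes. I'll confirm this in enlarged crops.

```bash
python3 - <<'E'
import cv2
t=cv2.imread("pics/top0.png"); cv2.imwrite("pics/topc.png",cv2.resize(t[140:270,260:420],None,fx=5,fy=4.6 if 0 else 4.6,interpolation=cv2.INTER_CUBIC)[:600,:800])
s=cv2.imread("pics/scene0.png"); cv2.imwrite("pics/scenec.png",cv2.resize(s[190:390,220:450],None,fx=3,fy=3,interpolation=cv2.INTER_CUBIC))
E
```

```text
(no output)
```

View pics/topc.png

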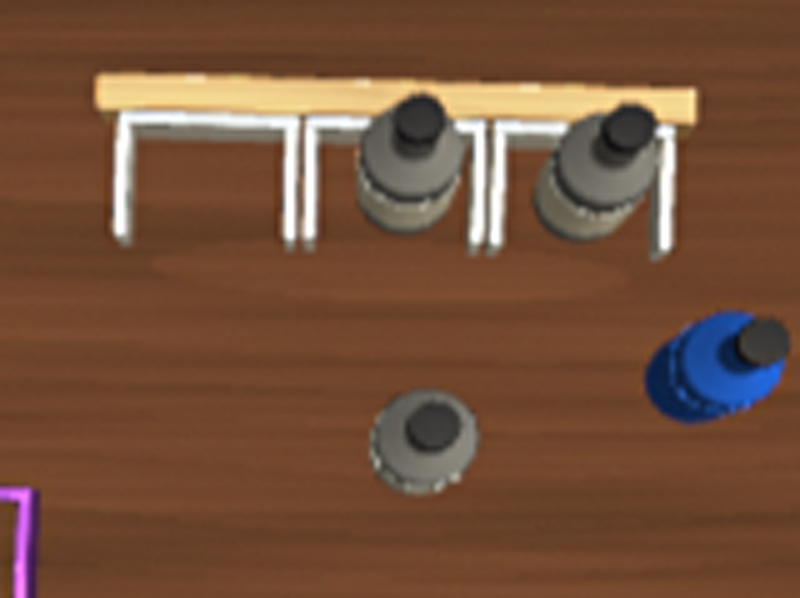

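View pics/scenec.png

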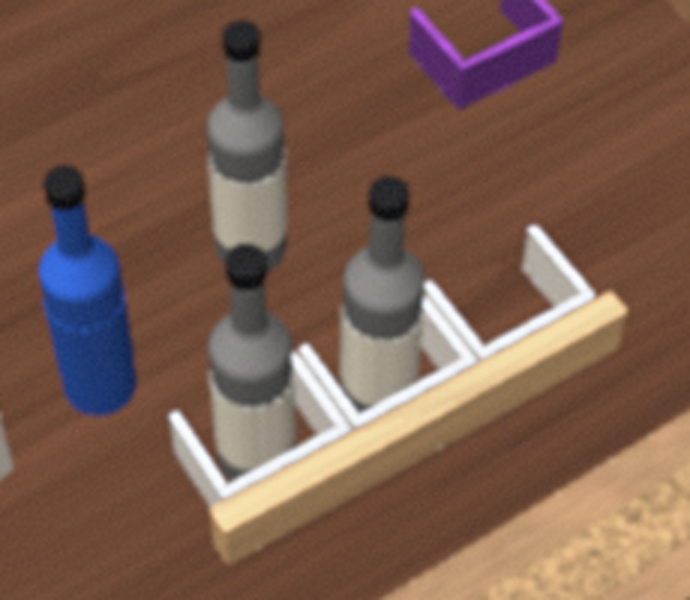

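```bash
cat > h.py <<'E'
from station import arm, snapshot, camera_info, ticket
import numpy as np, cv2
def ray(cam,uv,z):
    c=camera_info(cam);K=np.array([[c['fx'],0,c['cx']],[0,c['fy'],c['cy']],[0,0,1]])
    n=cv2.undistortPoints(np.array(uv,float).reshape(-1,1,2),K,c['dist_coeffs']).reshape(-1,2)
    d=np.c_[n,np.ones(len(n))]@c['R']; o=-c['R'].T@c['t']
    return o+d*((z-o[2])/d[:,2])[:,None]
def blobs(m,x0=0,y0=0,amin=15):
    n,l,s,ce=cv2.connectedComponentsWithStats(m.astype(np.uint8))
    return [(ce[i]+[x0,y0],s[i]) for i in range(1,n) if s[i,4]>amin]
def caps(cam,im,box):
    x0,y0,x1,y1=box;g=im[y0:y1,x0:x1].max(2)
    return [(c,s[4],ray(cam,c,.225 if cam=='scene' else .235)[0][:2]) for c,s in blobs(g<62,x0,y0)]
E
python3 - <<'E'
from h import *
np.set_printoptions(precision=4,suppress=True)
t=cv2.imread("pics/top0.png");s=cv2.imread("pics/scene0.png")
for r in caps('top',t,(270,140,420,260)):print('top',*r)
for r in caps('scene',s,(225,190,370,300)):print('sc',*r)
# rail
hsv=cv2.cvtColor(t,cv2.COLOR_BGR2HSV);sub=hsv[145:200,270:410]
w=(sub[...,2]>165)&(sub[...,1]>70)
b=np.argwhere(w)[:,::-1]+[270,145]
P=ray('top',b,.05)[:,:2]
print('rail',cv2.minAreaRect(P.astype(np.float32)),len(b))
wh=(sub[...,2]>170)&(sub[...,1]<60)
b=np.argwhere(wh)[:,::-1]+[270,145];P=ray('top',b,.05)[:,:2]
# back wall bulk & side walls in world
np.set_printoptions(linewidth=150)
print(len(b),P.min(0),P.max(0))
h,e=np.histogram(P[:,1],bins=np.arange(P[:,1].min(),P[:,1].max()+.004,.004));print(np.c_[e[:-1],h].T)
M=cv2.resize(t[145:200,270:410],None,fx=1,fy=1)
print(ray('top',[(260+.1+x/5,140+y/4.6) for x,y in[(97,75),(695,90),(132,125),(285,130),(122,235),(290,243)]],.05)[:,:2])
print(ray('scene',[(220+x/3,190+y/3) for x,y in[(217,510),(610,293),(532,228),(430,284),(590,298),(483,355)]],.05)[:,:2])
E
```

```text
top [343.0101 166.9495] 99 [ 0.6411 -0.037 ]
top [384.0748 168.9252] 107 [ 0.6374 -0.1312]
top [374.2  180.88] 25 [ 0.6096 -0.1086]
top [411.1525 213.678 ] 59 [ 0.535  -0.1933]
top [345.06 231.88] 50 [ 0.492  -0.0426]
sc [300.1429 203.7669] 133 [ 0.4899 -0.0441]
sc [241.1333 252.4133] 150 [ 0.5324 -0.1945]
sc [349.2152 256.2848] 158 [ 0.645  -0.0365]
sc [302.     279.0407] 172 [ 0.6415 -0.133 ]
rail ((0.6932034492492676, -0.03214260935783386), (0.3173048198223114, 0.021750429645180702), 88.79000854492188) 867
572 [ 0.6059 -0.1799] [0.6841 0.1154]
[[-0.1799 -0.1759 -0.1719 -0.1679 -0.1639 -0.1599 -0.1559 -0.1519 -0.1479 -0.1439 -0.1399 -0.1359 -0.1319 -0.1279 -0.1239 -0.1199 -0.1159 -0.1119
  -0.1079 -0.1039 -0.0999 -0.0959 -0.0919 -0.0879 -0.0839 -0.0799 -0.0759 -0.0719 -0.0679 -0.0639 -0.0599 -0.0559 -0.0519 -0.0479 -0.0439 -0.0399
  -0.0359 -0.0319 -0.0279 -0.0239 -0.0199 -0.0159 -0.0119 -0.0079 -0.0039  0.0001  0.0041  0.0081  0.0121  0.0161  0.0201  0.0241  0.0281  0.0321
   0.0361  0.0401  0.0441  0.0481  0.0521  0.0561  0.0601  0.0641  0.0681  0.0721  0.0761  0.0801  0.0841  0.
[... 173 characters left out ...]
      7.      3.      6.
   3.      6.      3.      6.     22.     44.      0.     53.     11.      6.      2.      0.      0.      0.      0.      0.      0.      0.
   0.      0.      0.      0.      2.      6.      3.      6.      3.      6.      3.     32.     26.     15.     27.     30.      3.      6.
   3.      6.      3.      6.      3.      7.      3.      6.      3.      6.      3.      6.      3.      6.      3.      6.      3.      6.
  27.     46.    ]]
[[ 0.7043  0.125 ]
 [ 0.6984 -0.1935]
 [ 0.6752  0.106 ]
 [ 0.673   0.0247]
 [ 0.6112  0.1106]
 [ 0.6073  0.0214]]
[[ 0.6847 -0.1876]
 [ 0.6894  0.1263]
 [ 0.6152  0.1145]
 [ 0.6151  0.0261]
 [ 0.685   0.1121]
 [ 0.682   0.0228]]
```

Measured so far:
- **Stray bottle:** about (0.491, -0.043); the two views agree within 2 mm.
- **Left bay target axis:** about (0.651, 0.068), yaw about -1°.

The gripper body would hit the tall bottle with the tool vertical. I'll push with the tool tilted forward and two part-open fingertips cradling the bottle, so I'm checking reach for that.

```bash
cat >> h.py <<'E'
from scipy.spatial.transform import Rotation as Ro
B0=np.array([.491,-.043]);GOAL=np.array([.651,.0685]);YAW=-1.06
def pose(b,psi,th,back,ztip=.012,L=.071,flip=1):
    """tip centre at distance `back` behind bottle centre b, heading psi deg, tilt th deg"""
    p,t=np.radians([psi,th]);f=np.array([np.cos(p),np.sin(p),0])
    x=f*np.sin(t)+[0,0,-np.cos(t)];y=flip*np.array([-f[1],f[0],0]);z=np.cross(x,y)
    tip=np.array([b[0],b[1],ztip])-f*back
    return tip-x*L,Ro.from_matrix(np.c_[x,y,z]).as_quat()
E
python3 - <<'E'
from h import *
np.set_printoptions(precision=2,suppress=True)
W=np.array([.585,.069])
for fl in(1,-1):
  for th in(35,40,45,50):
    for b,psi in((B0,50),(B0,40),(W,50),(W,25),(W,-1),(GOAL,-1)):
        q=[arm.ik(*pose(b,psi,th,bk,flip=fl)) for bk in(.08,.045,.028)]
        print(fl,th,b,psi,[x is not None for x in q],q[1])
E
```

```text
1 35 [ 0.49 -0.04] 50 [True, True, True] [ 1.17  1.16 -1.14  2.29  1.72  0.39  1.27]
1 35 [ 0.49 -0.04] 40 [False, True, True] [ 1.14  1.16 -1.14  2.39  2.14  0.49  0.68]
1 35 [0.58 0.07] 50 [True, True, True] [ 0.84  1.18 -1.14  2.16  1.87  0.46  0.92]
1 35 [0.58 0.07] 25 [False, True, True] [ 0.69  1.17 -1.15  2.34  2.3   0.86 -0.02]
1 35 [0.58 0.07] -1 [False, True, True] [ 0.43  1.17 -1.15  2.38  2.18  1.27 -0.58]
1 35 [0.65 0.07] -1 [True, True, True] [ 0.46  1.18 -1.15  2.21  2.14  1.16 -0.4 ]
1 40 [ 0.49 -0.04] 50 [True, True, True] [ 1.22  1.21 -1.13  2.29  1.81  0.32  1.25]
1 40 [ 0.49 -0.04] 40 [False, False, True] None
1 40 [0.58 0.07] 50 [True, True, True] [ 0.89  1.22 -1.14  2.19  2.06  0.41  0.8 ]
1 40 [0.58 0.07] 25 [False, True, True] [ 0.71  1.22 -1.15  2.39  2.47  0.93 -0.1 ]
1 40 [0.58 0.07] -1 [False, False, True] None
1 40 [0.65 0.07] -1 [True, True, True] [ 0.46  1.22 -1.15  2.26  2.27  1.27 -0.48]
1 45 [ 0.49 -0.04] 50 [True, True, True] [ 1.27  1.26 -1.13  2.29  1.89  0.26  1.24]
1 45 [ 0.49 -0.04] 40 [False, False, False] None
1 45 [0.58 0.07] 50 [True, True,
[... 1669 characters left out ...]
0.04] 40 [False, False, False] None
-1 45 [0.58 0.07] 50 [True, True, True] [ 0.93  1.27 -1.14  2.21  2.26  0.37 -2.47]
-1 45 [0.58 0.07] 25 [False, False, True] None
-1 45 [0.58 0.07] -1 [False, False, False] None
-1 45 [0.65 0.07] -1 [False, True, True] [ 0.36  1.15 -0.96  2.31  2.44  1.25  2.43]
-1 50 [ 0.49 -0.04] 50 [True, True, True] [ 1.31  1.32 -1.13  2.29  1.94  0.21 -1.89]
-1 50 [ 0.49 -0.04] 40 [False, False, False] None
-1 50 [0.58 0.07] 50 [True, True, True] [ 0.97  1.33 -1.14  2.22  2.45  0.35 -2.59]
-1 50 [0.58 0.07] 25 [False, False, False] None
-1 50 [0.58 0.07] -1 [False, False, False] None
-1 50 [0.65 0.07] -1 [False, True, True] [ 0.36  1.22 -0.96  2.36  2.54  1.4   2.39]
```

```bash
python3 - <<'E'
from h import *
np.set_printoptions(precision=2,suppress=True)
for z in(.15,.25,.35,.45):
  for fl in(1,-1):
    for psi in(50,40,30):
      p,q=pose(B0,psi,35,.07,flip=fl); p[2]=z
      print(z,fl,psi,p,arm.ik(p,q))
for fl in(1,-1):
  p,q=pose([.55,-.1],0,20,.0,flip=fl);p[2]=.36; print(p,arm.ik(p,q))
E
```

```text
0.15 1 50 [ 0.42 -0.13  0.15] [ 1.26  0.94 -1.17  2.27  1.05  0.3   1.85]
0.15 1 40 [ 0.41 -0.11  0.15] [ 1.22  0.88 -1.12  2.38  1.79  0.23  0.93]
0.15 1 30 [ 0.4  -0.1   0.15] None
0.15 -1 50 [ 0.42 -0.13  0.15] [ 1.05  0.74 -0.76  2.27 -0.68  0.18  0.45]
0.15 -1 40 [ 0.41 -0.11  0.15] [ 1.22  0.88 -1.12  2.38  1.79  0.23 -2.21]
0.15 -1 30 [ 0.4  -0.1   0.15] None
0.25 1 50 [ 0.42 -0.13  0.25] [ 0.28  0.42  0.37  2.21 -1.12  0.86 -2.31]
0.25 1 40 [ 0.41 -0.11  0.25] [ 0.26  0.37  0.35  2.31 -1.27  0.74 -2.34]
0.25 1 30 [ 0.4  -0.1   0.25] [ 1.27  0.53 -1.15  2.38  0.55  0.09  1.85]
0.25 -1 50 [ 0.42 -0.13  0.25] [ 1.    0.47 -0.63  2.19 -0.71  0.51  0.37]
0.25 -1 40 [ 0.41 -0.11  0.25] [ 1.04  0.43 -0.69  2.29 -0.89  0.36  0.37]
0.25 -1 30 [ 0.4  -0.1   0.25] [ 1.1   0.41 -0.84  2.38 -1.15  0.17  0.43]
0.35 1 50 [ 0.42 -0.13  0.35] [ 0.2   0.25  0.45  2.08 -0.89  1.01 -2.65]
0.35 1 40 [ 0.41 -0.11  0.35] [ 0.15  0.18  0.44  2.17 -0.94  0.86 -2.78]
0.35 1 30 [ 0.4  -0.1   0.35] [-0.49  0.19  1.14  2.26 -1.08  0.85 -2.79]
0.35 -1 50 [ 0.42 -0.13  0.35] [ 0.97  0.27 -0.52  2.06 -0.66  0.81  0.22]
0.35 -1 40 [ 0.41 -0.11  0.35] [ 0.96  0.2  -0.51  2.15 -0.75  0.7   0.15]
0.35 -1 30 [ 0.4  -0.1   0.35] [ 0.92  0.13 -0.51  2.23 -0.84  0.59  0.04]
0.45 1 50 [ 0.42 -0.13  0.45] [-0.23  0.17  0.93  1.91 -0.8   1.25 -2.83]
0.45 1 40 [ 0.41 -0.11  0.45] None
0.45 1 30 [ 0.4  -0.1   0.45] None
0.45 -1 50 [ 0.42 -0.13  0.45] [ 0.98  0.15 -0.49  1.88 -0.61  1.08  0.07]
0.45 -1 40 [ 0.41 -0.11  0.45] [ 0.95  0.07 -0.46  1.96 -0.66  0.98 -0.04]
0.45 -1 30 [ 0.4  -0.1   0.45] [ 0.93 -0.01 -0.45  2.04 -0.68  0.88 -0.19]
[ 0.53 -0.1   0.36] [ 0.74  0.35 -0.76  1.87  0.35  0.69  1.38]
[ 0.53 -0.1   0.36] [ 0.31  0.27 -0.17  1.89 -0.01  0.64 -1.42]
```

```bash
cat > fk.py <<'E'
import numpy as np
from scipy.spatial.transform import Rotation as Ro
def chain(q,p,s):
    T=np.eye(3);o=np.zeros(3);pts=[o]
    for i in range(7):
        ax='z' if i%2==0 else 'y'
        T=T@Ro.from_euler(ax,s[i]*q[i]+p[21+i]).as_matrix()
        o=o+T@p[3*i:3*i+3];pts.append(o)
    return T,o,np.array(pts)
E
cat > fit.py <<'E'
from h import *; from fk import chain
from scipy.optimize import least_squares
import itertools,sys
rng=np.random.default_rng(0);S=[(arm.read_joint_positions(),arm.read_tool_pos(),arm.read_eef_rot())]
while len(S)<40:
    p,q=pose([rng.uniform(.45,.7),rng.uniform(-.4,.3)],rng.uniform(-90,90),rng.uniform(0,45),.05,ztip=rng.uniform(.05,.3),flip=rng.choice([-1,1]))
    j=arm.ik(p,q)
    if j is not None:S.append((np.array(j),p,q))
Rs=[Ro.from_quat(x[2]).as_matrix() for x in S]
best=None
for s in itertools.product([-1,1],[1],[-1,1],[-1,1],[-1,1],[-1,1],[-1,1]):
    def f(x):
        p=np.r_[x,];out=[]
        for (j,pp,_),R in zip(S[:15],Rs):
            T,o,_2=chain(j,p,s)
            out+=[(o+T@x[28:31]-pp)*3,((T@Ro.from_rotvec(x[31:34]).as_matrix())-R).ravel()]
        return np.concatenate(out+[x*1e-3])
    x0=np.zeros(34);x0[2]=.3;x0[8]=.2;x0[5]=.2;x0[11]=.2;x0[14]=.2
    r=least_squares(f,x0,max_nfev=25)
    if best is None or r.cost<best[0]:
        best=(r.cost,s,r.x,f);print(r.cost,s,flush=True)
    if r.cost<1e-3:break
r=least_squares(best[3],best[2],max_nfev=200)
x=r.x;print(r.cost);np.savez('fk.npz',x=x,s=best[1])
print(max(np.linalg.norm(chain(j,x,best[1])[1]+chain(j,x,best[1])[0]@x[28:31]-pp) for j,pp,_ in S[15:]))
np.set_printoptions(precision=3,suppress=True)
print(x)
E
time timeout 500 python3 fit.py
```

```text
6.862415628705161e-06 (-1, 1, -1, -1, -1, -1, -1)
6.8624156284920415e-06
1.3158497207168424e-07
[ 0.    -0.006  0.256 -0.    -0.006  0.275 -0.     0.005  0.275  0.
  0.005  0.186 -0.     0.     0.186  0.     0.     0.078  0.    -0.
  0.078 -0.    -0.    -3.142  0.    -0.    -0.    -0.689  0.    -0.
  0.078 -0.689 -1.459 -0.689]
real	0m4.330s
user	0m3.965s
sys	0m0.168s
```

```bash
cat >> fk.py <<'E'
from scipy.optimize import least_squares
_d=np.load('fk.npz');X=_d['x'];SG=_d['s']
LO=np.array([-3.12,-.3,-1.34,.26,-1.36,.01,-2.84])+.02;HI=np.array([3.12,2.06,1.32,2.42,4.5,1.98,2.84])-.02
RT=Ro.from_rotvec(X[31:34]).as_matrix()
def fk(q):
    T,o,P=chain(q,X,SG);return o+T@X[28:31],T@RT,P
def solve(p,quat,seed):
    R=Ro.from_quat(quat).as_matrix()
    f=lambda q:np.r_[(fk(q)[0]-p)*10,(fk(q)[1]-R).ravel()*2,(q-seed)*1e-3]
    r=least_squares(f,np.clip(seed,LO+1e-3,HI-1e-3),bounds=(LO,HI),max_nfev=60)
    return r.x,np.linalg.norm(fk(r.x)[0]-p)+np.linalg.norm(fk(r.x)[1]-R)
E
cat > plan.py <<'E'
from h import *; from fk import *
np.set_printoptions(precision=2,suppress=True)
W=np.array([.592,.069]);u=(W-B0);psi1=np.degrees(np.arctan2(u[1],u[0]));print('psi1',psi1,np.hypot(*u))
TH=36
seq=[('A',pose(B0,psi1,TH,.06)),('touch',pose(B0,psi1,TH,.028))]
for k in(.25,.5,.75,1):seq.append(('push',pose(B0+k*u,psi1,TH,.028)))
seq.append(('back',pose(W,psi1,TH,.045)))
for a in np.linspace(psi1,YAW,5)[1:]:seq.append(('rot%d'%a,pose(W,a,TH,.045)))
for k in(0,.5,1):seq.append(('in',pose(W+k*(GOAL-W),YAW,TH,.028)))
seq.append(('out',pose(GOAL,YAW,TH,.06)))
p,q=pose(GOAL,YAW,TH,.08);seq.append(('up',(p+[0,0,.1],q)))
def run(seed):
    out=[]
    for n,(p,q) in seq:
        j,e=solve(p,q,seed);out.append((n,j,e));seed=j
    return out
if __name__=='__main__':
    best=None
    rng=np.random.default_rng(1)
    for k in range(30):
        s=rng.uniform(LO,HI) 
        j,e=solve(*seq[0][1],s)
        if e>1e-3: continue
        o=run(j);m=max(x[2] for x in o)
        st=max(np.abs(o[i+1][1]-o[i][1]).max() for i in range(len(o)-1))
        mg=min(min((x[1]-LO).min(),(HI-x[1]).min()) for x in o)
        print('%.4f step %.2f marg %.2f'%(m,st,mg),o[0][1],o[-1][1],[x[0] for x in o if x[2]>1e-3],'minz %.2f'%min(fk(x[1])[2][3:6,2].min() for x in o))
E
python3 plan.py
```

```text
psi1 47.956310657503664 0.15081445554057474
0.0000 step 0.48 marg 0.00 [ 1.27  1.31 -1.32  2.31  1.72  0.6   1.29] [ 0.53  0.99 -1.32  2.28  1.93  1.16 -0.36] [] minz 0.26
0.0000 step 0.38 marg 0.00 [ 1.16  1.09 -1.02  2.32  1.95  0.26  1.04] [ 0.53  0.99 -1.32  2.28  1.93  1.16 -0.36] [] minz 0.26
0.0000 step 0.39 marg 0.00 [ 1.18  1.13 -1.07  2.32  1.87  0.31  1.12] [ 0.53  0.99 -1.32  2.28  1.93  1.16 -0.36] [] minz 0.26
0.0000 step 0.43 marg 0.00 [ 0.58  0.82 -0.07  2.33  4.48  0.58 -1.53] [-0.3   0.58  0.09  2.3   2.84  0.36 -1.52] [] minz 0.26
0.0000 step 0.43 marg 0.00 [ 0.58  0.82 -0.07  2.33  4.48  0.58 -1.53] [-0.3   0.58  0.09  2.3   2.84  0.36 -1.52] [] minz 0.26
0.0000 step 0.36 marg 0.00 [ 1.13  1.06 -0.96  2.32  2.06  0.2   0.92] [ 0.53  0.99 -1.32  2.28  1.93  1.16 -0.36] [] minz 0.26
0.0000 step 0.34 marg 0.00 [ 0.8   0.85 -0.39  2.33  4.36  0.35 -1.4 ] [-0.3   0.58  0.09  2.3   2.84  0.36 -1.52] [] minz 0.26
0.0000 step 0.47 marg 0.00 [ 1.25  1.24 -1.24  2.31  1.75  0.49  1.25] [ 0.53  0.99 -1.32  2.28  1.93  1.16 -0.36] [] minz 0.26
0.0000 step 0.33 marg 0.00 [ 1.1
[... 1187 characters left out ...]
53] [-0.3   0.58  0.09  2.3   2.84  0.36 -1.52] [] minz 0.26
0.0000 step 0.38 marg 0.00 [ 1.16  1.09 -1.01  2.32  1.96  0.25  1.03] [ 0.53  0.99 -1.32  2.28  1.93  1.16 -0.36] [] minz 0.26
0.0000 step 0.43 marg 0.00 [ 0.58  0.82 -0.07  2.33  4.48  0.58 -1.53] [-0.3   0.58  0.09  2.3   2.84  0.36 -1.52] [] minz 0.26
0.0000 step 0.33 marg 0.00 [ 1.1   1.02 -0.9   2.32  2.29  0.15  0.69] [ 0.53  0.99 -1.32  2.28  1.93  1.16 -0.36] [] minz 0.26
0.0000 step 0.25 marg 0.01 [ 0.99  0.94 -0.7   2.32  3.75  0.13 -0.78] [-0.03  0.59 -0.3   2.29  2.39  0.46 -1.02] [] minz 0.26
0.0000 step 0.36 marg 0.00 [ 1.13  1.06 -0.96  2.32  2.07  0.2   0.92] [ 0.53  0.99 -1.32  2.28  1.93  1.16 -0.36] [] minz 0.26
```

```bash
cat > appr.py <<'E'
from plan import *
A,e=solve(*seq[0][1],np.array([1.18,1.12,-1.07,2.32,1.88,.30,1.1]))
pA,qA=seq[0][1];j=A;L=[]
for dz in np.arange(.02,.27,.02):
    j,e=solve(pA+[-.0*dz,-.0*dz,dz],qA,j);L.append((dz,j,e))
if __name__=='__main__':
    q0=np.array(arm.read_joint_positions())
    for dz,h,e in (L[3],L[6],L[9],L[-1]):
        print(dz,h,'err %.4f'%e)
        m={}
        for s in np.linspace(0,1,41):
            p,R,P=fk(q0+s*(h-q0))
            for d in np.linspace(-.15,.073,8):
                c=p+R[:,0]*d
                for n,(x,y,hh) in dict(stray=(.491,-.043,.235),blue=(.534,-.194,.235),meas=(.35,-.33,.065)).items():
                    dist=np.hypot(max(c[2]-hh,0),np.hypot(c[0]-x,c[1]-y)); m[n]=min(m.get(n,9),dist)
            m['z']=min(m.get('z',9),(p+R[:,0]*.073)[2])
        print({k:round(float(v),3) for k,v in m.items()})
E
python3 appr.py
```

```text
psi1 47.956310657503664 0.15081445554057474
0.08 [ 1.25  0.96 -1.19  2.29  1.24  0.29  1.61] err 0.0000
{'stray': 0.059, 'blue': 0.084, 'meas': 0.053, 'z': 0.034}
0.13999999999999999 [ 1.32  0.87 -1.32  2.25  0.85  0.37  1.92] err 0.0000
{'stray': 0.059, 'blue': 0.083, 'meas': 0.064, 'z': 0.086}
0.19999999999999998 [ 1.37  0.7  -1.32  2.18  0.32  0.43  2.38] err 0.0000
{'stray': 0.059, 'blue': 0.076, 'meas': 0.114, 'z': 0.151}
0.26 [ 1.43  0.55 -1.32  2.1  -0.03  0.56  2.67] err 0.0000
{'stray': 0.069, 'blue': 0.072, 'meas': 0.164, 'z': 0.201}
```

```bash
sed -i 's/ztip=.012/ztip=.014/' h.py; python3 - <<'E'
from appr import *
arm.move_gripper(.4); print(arm.read_opening(),arm.read_time())
arm.move_j(L[9][1]);print(arm.read_time(),arm.read_tool_pos())
for i in(6,3,0):arm.move_j(L[i][1])
arm.move_j(A)
print(arm.read_time(),arm.read_tool_pos(),pA,arm.read_ft_force())
for n in("scene","top"):
    im=snapshot(n);cv2.imwrite(f"pics/{n}1.png",im)
    cr=im[150:300,290:450] if n=="top" else im[150:350,190:400]
    cv2.imwrite(f"pics/{n}1c.png",cv2.resize(cr,None,fx=3.5 if n=='top' else 2.9,fy=3.5 if n=='top' else 2.9,interpolation=cv2.INTER_CUBIC))
E
```

```text
psi1 47.956310657503664 0.15081445554057474
0.39902837233655336 0.65
2.7417 [ 0.42 -0.12  0.27]
4.625 [ 0.42 -0.12  0.07] [ 0.42 -0.12  0.07] [-0.44 -0.35  0.77]
```

View pics/top1c.png

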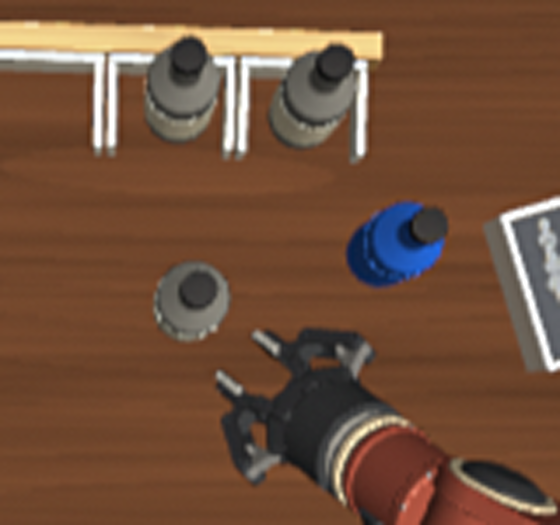

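View pics/scene1c.png

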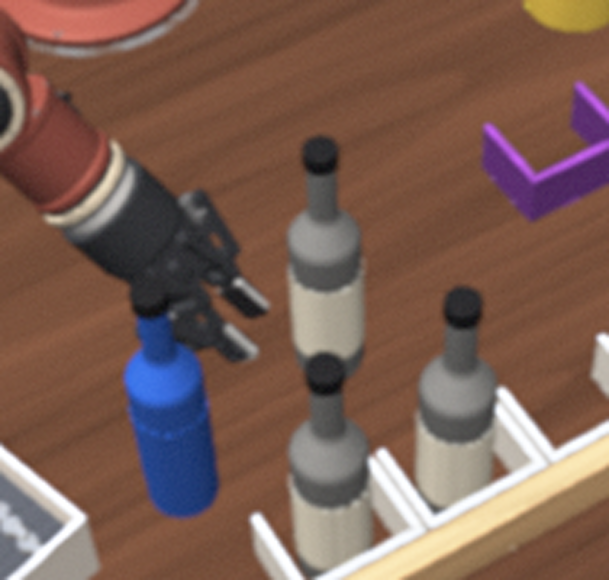

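The two fingertips (top crop about (265,343) and (225,380)) straddle the line to the stray bottle (190,300). The blue bottle is clear. Next I advance to contact and push along the first leg.

```bash
python3 - <<'E'
from plan import *
for bk in(.045,.038,.034,.031,.028,.026):
    p,q=pose(B0,psi1,TH,bk);arm.line_to(p,.04);f=arm.read_ft_force()
    print(bk,round(arm.read_time(),2),f,np.linalg.norm(f[:2]))
im=snapshot("top");cv2.imwrite("pics/top2.png",im)
for r in caps('top',im,(330,220,362,245)):print(r)
for k in(.25,.5):
    p,q=pose(B0+k*u,psi1,TH,.026);arm.line_to(p,.05);print(k,round(arm.read_time(),2),arm.read_ft_force())
for n in("scene","top"):
    im=snapshot(n);cv2.imwrite(f"pics/{n}3.png",im)
t,s=cv2.imread("pics/top3.png"),cv2.imread("pics/scene3.png")
cv2.imwrite("pics/c3.png",np.hstack([cv2.resize(t[140:290,270:420],(400,400)),cv2.resize(s[160:340,230:410],(400,400))]))
E
```

```text
psi1 47.956310657503664 0.15081445554057474
0.045 5.25 [-0.9   0.3  -0.36] 0.9482343308628072
0.038 5.58 [-0.42  0.08 -0.78] 0.4259618963028016
0.034 5.83 [-0.22 -1.27 -0.64] 1.2849849876107633
0.031 6.08 [ 1.07  0.36 -0.37] 1.1302563534510308
0.028 6.33 [0.63 0.29 0.32] 0.6927631859112492
0.026 6.58 [ 0.96 -0.97 -0.64] 1.361322002905571
(array([344.69, 231.86]), np.int32(51), array([ 0.49, -0.04]))
0.25 7.53 [-0.05  0.01 -0.36]
0.5 8.43 [-0.12  0.7   0.35]
```

View pics/c3.png

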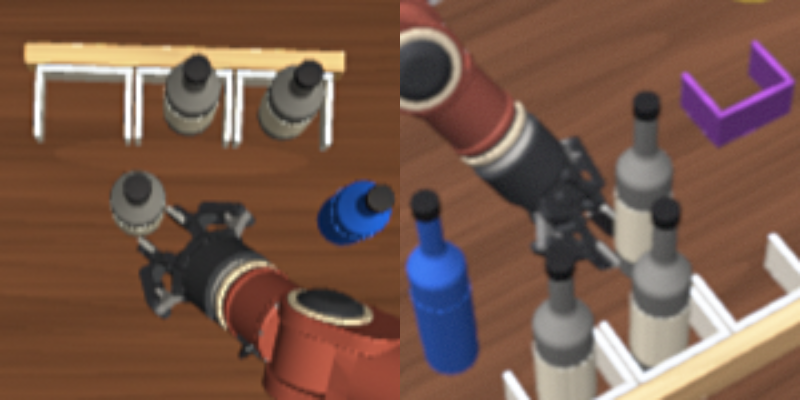

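The bottle has slid along upright, cradled by both fingers. I'll measure the offset between fingertips and bottle, then finish the leg.

```bash
python3 - <<'E'
from plan import *
np.set_printoptions(precision=4)
def m(n):
    for c in("top","scene"):
        im=snapshot(c);cv2.imwrite(f"pics/{c}{n}.png",im)
        box=(290,180,345,245) if c=="top" else (300,170,375,235)
        for r in caps(c,im,box):print(c,*r)
for c,box in(("top",(300,190,345,240)),("scene",(310,180,345,225))):
    for r in caps(c,cv2.imread(f"pics/{c}3.png"),box):print(c,*r)
print('cmd',B0+.5*u)
for k in(.75,1):
    p,q=pose(B0+k*u,psi1,TH,.026);arm.line_to(p,.05);print(k,round(arm.read_time(),2),arm.read_ft_force())
m(4);print('cmd',W)
E
```

```text
psi1 47.956310657503664 0.15081445554057474
top [320.675 210.45 ] 80 [0.5406 0.0133]
top [337.2174 232.087 ] 184 [ 0.4914 -0.0248]
scene [340.009 208.   ] 111 [0.5404 0.0138]
cmd [0.5415 0.013 ]
0.75 9.43 [-0.3008  0.8902  0.2587]
1 10.32 [-0.9094 -0.666   0.9816]
top [296.93 188.81] 100 [0.5898 0.068 ]
top [320.5775 215.6094] 658 [0.5287 0.0134]
scene [332.627 229.619] 126 [ 0.5774 -0.0273]
scene [345. 230.] 25 [ 0.5905 -0.0087]
cmd [0.592 0.069]
```

```bash
python3 - <<'E'
from plan import *
Wm=np.array([.590,.068])
def go(b,a,bk,v):
    p,q=pose(b,a,TH,bk)
    try: arm.line_to(p,v,ori=q)
    except arm.MotionError as e: print('ERR',a,bk,e);raise SystemExit
    print('%.0f %.3f t=%.2f'%(a,bk,arm.read_time()),arm.read_joint_positions(),arm.read_ft_force())
go(Wm,psi1,.045,.05)
for a in np.linspace(psi1,YAW,6)[1:]:go(Wm,a,.045,.06)
for n in("scene","top"):cv2.imwrite(f"pics/{n}5.png",snapshot(n))
t,s=cv2.imread("pics/top5.png"),cv2.imread("pics/scene5.png")
cv2.imwrite("pics/c5.png",np.hstack([cv2.resize(t[140:290,240:390],(400,400)),cv2.resize(s[160:340,260:440],(400,400))]))
E
```

```text
psi1 47.956310657503664 0.15081445554057474
48 0.045 t=11.00 [ 0.86  1.21 -1.19  2.17  1.92  0.52  0.86] [-0.05  0.78  1.23]
38 0.045 t=11.43 [ 0.84  1.27 -1.28  2.25  2.1   0.74  0.52] [ 0.43 -1.57 -0.08]
28 0.045 t=11.83 [ 0.78  1.29 -1.3   2.32  2.21  0.93  0.23] [-1.19 -0.33 -0.11]
19 0.045 t=12.23 [ 0.69  1.29 -1.3   2.37  2.24  1.11 -0.03] [-0.5  -0.34  0.03]
9 0.045 t=12.63 [ 0.59  1.29 -1.31  2.39  2.22  1.29 -0.26] [0.56 0.31 0.08]
-1 0.045 t=13.03 [ 0.48  1.29 -1.31  2.38  2.16  1.43 -0.46] [-0.35 -0.21  0.12]
```

View pics/c5.png

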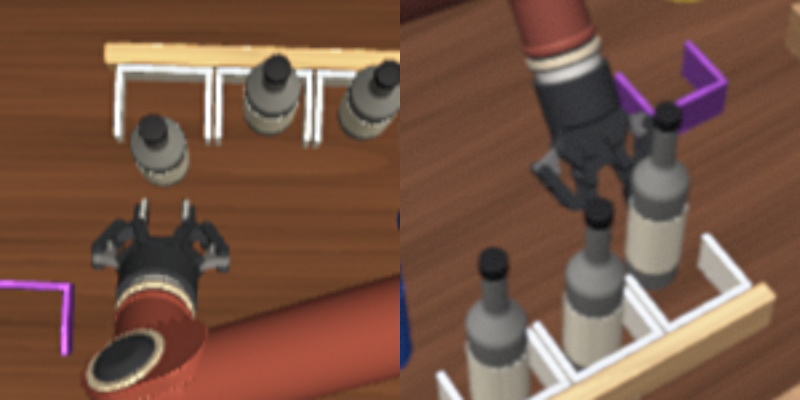

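```bash
python3 - <<'E'
from plan import *
np.set_printoptions(precision=4)
Wm=np.array([.590,.068]);g=GOAL;d=np.array([np.cos(np.radians(YAW)),np.sin(np.radians(YAW))])
def go(b,bk,v):
    p,q=pose(b,YAW,TH,bk);arm.line_to(p,v,ori=q)
    f=arm.read_ft_force();print(b,'t=%.2f'%arm.read_time(),f);return f
b0=g-d*.061
go(b0,.034,.04);go(b0,.028,.03)
for s in(.04,.02,.006):go(g-d*s,.028,.05)
for s in np.arange(-.0045,.012,.0015):
    f=go(g+d*s,.028,.02)
    if f[0]<-5:break
for c in("top","scene"):
    im=snapshot(c);cv2.imwrite(f"pics/{c}6.png",im)
    for r in caps(c,im,(270,140,335,200) if c=="top" else (340,190,420,300)):print(c,*r)
t,s=cv2.imread("pics/top6.png"),cv2.imread("pics/scene6.png")
cv2.imwrite("pics/c6.png",np.hstack([cv2.resize(t[140:260,250:370],(400,400)),cv2.resize(s[180:340,280:440],(400,400))]))
E
```

```text
psi1 47.956310657503664 0.15081445554057474
[0.59   0.0696] t=13.56 [-0.9626  0.0197  0.3096]
[0.59   0.0696] t=13.91 [-0.712  -0.7409  0.4599]
[0.611  0.0692] t=14.47 [-0.3948  0.2509  0.3282]
[0.631  0.0689] t=15.03 [-0.1621 -0.185   0.2259]
[0.645  0.0686] t=15.46 [-0.054   0.9171  0.0236]
[0.6465 0.0686] t=15.71 [0.0732 0.1828 0.2746]
[0.648  0.0686] t=15.96 [-1.7962  0.192   0.4903]
[0.6495 0.0685] t=16.21 [-1.5175  0.5955  0.1179]
[0.651  0.0685] t=16.46 [-1.3304  0.1285 -0.9557]
[0.6525 0.0685] t=16.71 [-1.4812  1.1434 -0.8265]
[0.654  0.0684] t=16.96 [-3.5658  0.5031  0.1898]
[0.6555 0.0684] t=17.21 [-7.6928 -0.7506  3.4453]
top [297.8298 164.0532] 94 [0.6469 0.0666]
top [300.2738 195.5119] 252 [0.5744 0.0602]
scene [364.2496 244.6061] 1711 [0.6379 0.0013]
scene [398.298  233.3642] 151 [0.6504 0.0693]
```

View pics/c6.png

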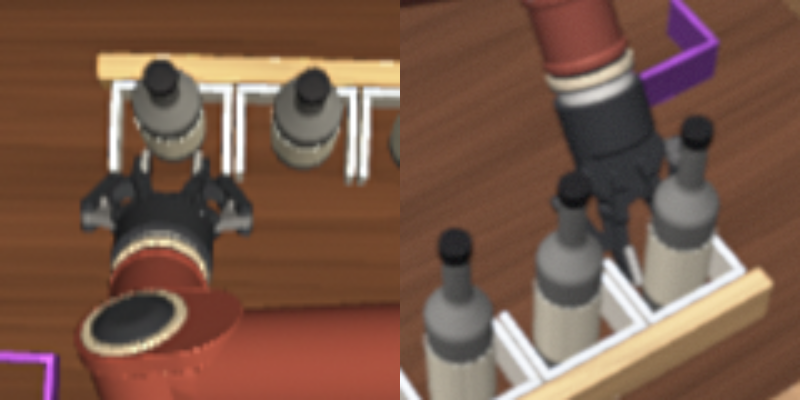

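The force rose to 7.7 N over the last 3 mm, so it looks like contact with the back wall. I'll retreat straight back, then lift and check with a clear view.

```bash
python3 - <<'E'
from plan import *
np.set_printoptions(precision=4)
d=np.array([np.cos(np.radians(YAW)),np.sin(np.radians(YAW))])
b=GOAL+d*.0045
p,q=pose(b,YAW,TH,.05);arm.line_to(p,.04)
p,q=pose(b,YAW,TH,.085)
arm.line_to(p,.08);print(arm.read_time(),arm.read_ft_force())
arm.line_to(p+[0,0,.06],.08);print(arm.read_time(),arm.read_joint_positions())
arm.pause(.5)
for c in("top","scene"):
    im=snapshot(c);cv2.imwrite(f"pics/{c}7.png",im)
    for r in caps(c,im,(270,140,400,200) if c=="top" else (230,190,420,300)):print(c,*r)
t,s=cv2.imread("pics/top7.png"),cv2.imread("pics/scene7.png")
cv2.imwrite("pics/c7.png",np.hstack([cv2.resize(t[150:220,275:345],(400,400),interpolation=2),cv2.resize(s[220:320,340:440],(400,400),interpolation=2)]))
E
```

```text
psi1 47.956310657503664 0.15081445554057474
18.5917 [ 0.4831 -0.36    0.6578]
19.4917 [ 0.5084  1.1073 -1.3138  2.2981  2.0229  1.2523 -0.3924]
top [297.8316 164.1263] 95 [0.6468 0.0666]
top [343.0102 166.8878] 98 [ 0.6413 -0.037 ]
top [384.0865 169.    ] 104 [ 0.6373 -0.1312]
top [374.2  180.88] 25 [ 0.6096 -0.1086]
scene [354.7841 218.1246] 2015 [0.5765 0.0229]
scene [398.2933 233.38  ] 150 [0.6504 0.0692]
scene [241.1544 252.4564] 149 [ 0.5325 -0.1945]
scene [301.7904 279.1018] 167 [ 0.6414 -0.1334]
```

View pics/c7.png

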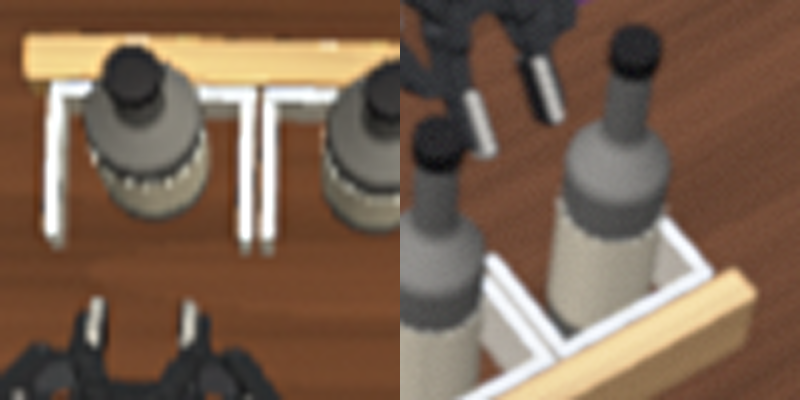

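View pics/scene7.png

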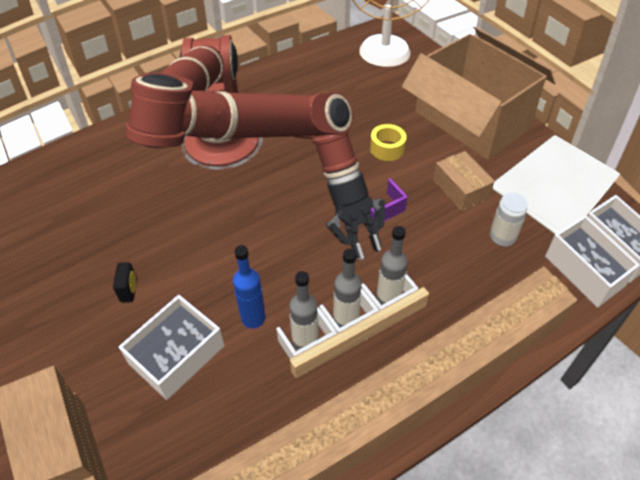

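The bottle stands upright with no cap movement after release, and the stock bottles are unmoved. The cameras put its axis at x 0.647 to 0.650, against 0.651 at the wall. To be sure the stop was the wall and not a finger catching, I'll nudge again with narrower fingers.

```bash
python3 - <<'E'
from plan import *
np.set_printoptions(precision=4)
d=np.array([np.cos(np.radians(YAW)),np.sin(np.radians(YAW))])
arm.move_gripper(.28)
b=GOAL+d*.0045
def go(b,bk,v,dz=0):
    p,q=pose(b,YAW,TH,bk);arm.line_to(p+[0,0,dz],v,ori=q);return arm.read_ft_force()
go(b,.085,.08);go(b,.05,.06);go(b,.040,.04)
for bk in np.arange(.037,.024,-.0015):
    f=go(b,bk,.02);print('%.4f'%bk,f)
    if f[0]<-12:break
im=snapshot("top");cv2.imwrite("pics/top8.png",im)
for r in caps('top',im,(280,150,320,180)):print(*r)
go(b,.05,.04);go(b,.085,.08);go(b,.085,.1,.1)
arm.pause(.5);print(arm.read_time(),arm.read_ft_force())
for c in("top","scene"):
    im=snapshot(c);cv2.imwrite(f"pics/{c}9.png",im)
    for r in caps(c,im,(280,150,395,178) if c=="top" else (230,220,420,300)):print(c,*r)
t,s=cv2.imread("pics/top9.png"),cv2.imread("pics/scene9.png")
cv2.imwrite("pics/c9.png",np.hstack([cv2.resize(t[140:260,270:430],(440,330)),cv2.resize(s[180:380,220:440],(363,330))]))
E
```

```text
psi1 47.956310657503664 0.15081445554057474
0.0370 [ 0.6401 -0.7057  0.4709]
0.0355 [-0.2927 -0.0661  0.3403]
0.0340 [-1.4172  0.2258  0.4442]
0.0325 [-5.2616 -1.0709  2.8917]
0.0310 [-9.1243 -1.0973  6.1655]
0.0295 [-13.9826  -3.1245   7.6679]
[297.7895 164.0842] 95 [0.6469 0.0667]
26.8833 [-0.9545  0.0199 -0.4022]
top [297.871  164.0968] 93 [0.6468 0.0665]
top [343.0101 166.9495] 99 [ 0.6411 -0.037 ]
top [384.0952 168.9429] 105 [ 0.6374 -0.1313]
scene [350.6478 227.0121] 247 [0.5902 0.0041]
scene [371.9067 228.28  ] 75 [0.6141 0.0354]
scene [398.3288 233.3082] 146 [0.6503 0.0694]
scene [241.1333 252.4133] 150 [ 0.5324 -0.1945]
scene [349.2152 256.2595] 158 [ 0.6449 -0.0364]
scene [301.8623 279.0719] 167 [ 0.6414 -0.1332]
```

View pics/c9.png

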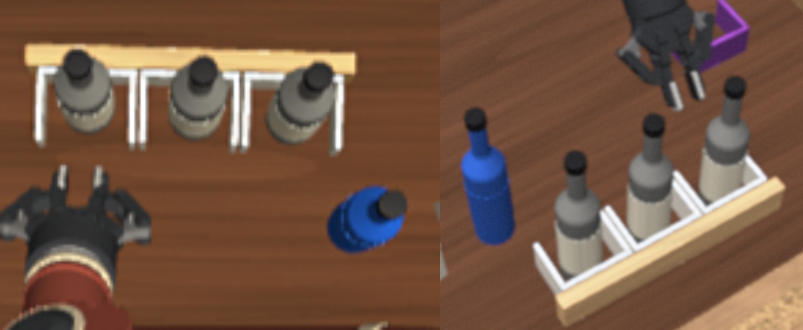

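The cap did not move under 14 N, so the bottle is against the back wall. It stands upright, the stock and blue bottles are unmoved, and the gripper is clear.

```bash
python3 -c "
from station import ticket,arm
print(ticket.finish_job(),arm.read_time())"
```

```text
the job is handed in; nothing more can be done
the job is handed in; nothing more can be done
```

I pushed the stray grey bottle upright into the empty left bay, up against its back wall, and handed the job in at about 27 s of the 64 s allowed. I used two part-open, tilted fingertips about 20 mm above the bench: first a diagonal leg to the bay mouth, then straight in. I did not grip or lift it.

**Last checks:**
- **Against the wall:** a second nudge with narrower fingers met about 14 N, well above sliding friction, and the cap did not move. After I let go it stayed in the same place.
- **Other bottles:** both stock bottles and the blue one measure within 1 mm of where they started. I did not measure the tub, carton, tapes and can again, but the arm did not go near them.
- **Robot clear:** the gripper was raised and touching nothing at hand-in.

**Disagreement:** the two cameras put the bottle's axis at x = 0.647 m and 0.650 m, against 0.651 m calculated for wall contact. Those are 1 to 4 mm short, partly more than the 2 mm calibration tolerance, so I relied on the contact force and the comparison with the stock bottles for the final depth.

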